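Take the fresh mosaic lantern off its drying hook with the lifting fork

TASK

The glue on the round mosaic lantern is still wet, so never touch it with your hand: with the lifting fork under its wire handle, ease it gently up and out of its drying hook (raise it until you feel it touch the keeper above, which leaves only just enough room over the lip) and set it down gently, upright, in the middle of the round cork board. Then take the fork out and stand it back upright on the bare table on its prongs, clear of the lantern and board. Leave the square lantern and everything else where it is.

Things in the scene. Friction and masses are not known exactly. Their poses are not given: they have to be found in the camera images.
- lantern_bar (a point): Middle of the top bar of the round lantern's rigid wire handle (6 mm steel wire; the bar hangs on the hook by its middle, swinging freely). 140 mm above the lantern's underside, 65 mm above its rim; legs 37 mm either side of the middle. y runs along the bar, z up. Lantern: mosaic drum 80 mm across, 75 mm tall, open on top, 0.25 to 0.45 kg.
- stand_round_seat (a point): Top of the hook's seat on the fixed stand holding the round lantern; the bar's underside rests on it, 185 mm above the table. x points from the hook's open mouth to the post (98 mm behind, top 243 mm above table). Hook arm: a strap 12 mm wide ending 10 mm in front of this point; a shoulder 9 mm behind rises 8 mm. Base plate 190 x 100 x 8 mm.
- stand_round: That stand, origin on the table under the seat. A clamp on its post carries a gate of 12 mm wide straps: a lip standing 11 to 16 mm in front of the seat and, 10 mm higher than the lip's top, a keeper's underside (5 mm thick, to 26 mm in front). The 6 mm bar comes out only through that gap, towards -x. The gate is clamped stiffly, lip top 14 to 30 mm above the seat, not reported: raise the bar until it touches the keeper.
- fork_grip (a point): Lifting fork (0.3 kg) standing on the table on its prongs: centre of its upright wooden handle (34 mm along x, 24 mm along y, 85 mm tall; grip across the 24 mm), 128 mm above the prongs' underside. x points to the prong tips, z up. A flat steel back 24 mm wide, 51 mm behind, joins handle and prongs; the arm on top has its underside 68 mm above the cradle.
- fork_cradle (a point): Where the bar is carried, 120 mm straight below the handle's centre: middle of the fork's two flat cradles, one on each prong (prongs 8 mm wide, 20 mm either side of this point). On the cradles' top, 8 mm above the prongs' underside. Cradles reach 11 mm in front and behind; lips in front (ending at +18 mm) and the prongs behind stand 8 mm higher.
- square_lantern_bar (a point): Middle of the handle's top bar of the other lantern, a square box 78 x 78 x 75 mm with a like handle, hanging from a stand of its own just like the first; which lantern hangs on which side varies. Leave it.
- board: Round cork board fixed on the table, 130 mm across, 18 mm thick; origin at the centre of its underside.
- panel: Bystander: an unfinished flat mosaic panel in a pale wooden frame, 150 x 120 x 14 mm; origin under its centre.
- glue: Bystander: a white glue bottle, 44 mm across, 110 mm tall; origin under its centre.
- drink: Bystander: a clear plastic cup, 84 mm across, 105 mm tall; origin under its centre.
- jar: Bystander: a lidded glass jar, 68 mm across, 80 mm tall; origin under its centre.
- spatula: Bystander: a spatula 140 mm long lying flat; origin under its centre (along its handle).
There are look-alikes about, which are no part of the job. Leave any green look-alike of the part that bears fork_grip alone.

How it is judged:
On the way, in this order (a step that is already met when the one before it is completed fails the run):
1. the round lantern hangs on the fork, clear of its hook (contact force between fork and lantern above 1 N and horizontal distance between lantern_bar and stand_round_seat above 0.04 m and height (world z) of lantern_bar above 0.18 m), for 0.2 s.
2. the lantern stands upright in the middle of the board, off the fork (horizontal distance between lantern_bar and board below 0.025 m and height (world z) of lantern_bar between 0.153 and 0.162 m and angle between lantern_bar's own z axis and vertical below 0.1 rad and contact force between fork and lantern below 0.1 N), for 0.2 s.
At the end, for the whole second after the job is handed in: The round lantern stands upright (within 0.1 rad) and at rest on the cork board, within 25 mm of its middle; the fork stands upright (within 0.1 rad) and at rest on the table on its prongs, off the board and clear of the lantern (all of step 2 and linear speed of each of lantern, fork below 0.02 m/s and angle between fork_grip's own z axis and vertical below 0.1 rad and height (world z) of fork_grip between 0.12 and 0.136 m and horizontal distance between fork_grip and board above 0.085 m and contact force between fork and board below 0.1 N); the robot touches nothing.
It fails at once if the gripper or arm touches the round lantern (contact force between any of the fingers, the arm and lantern above 0.5 N).
It fails at once if the lantern is forced against its stand (over 15 N) (contact force between lantern and stand_round above 15 N).
It fails at once if the lantern is dropped or pressed hard on the board (over 20 N) (contact force between lantern and board above 20 N).
It fails at once if the lantern tips over (angle between lantern_bar's own z axis and vertical above 0.7 rad).
It fails at once if the square lantern or another bystander is displaced by more than 30 mm (distance of any of square_lantern_bar, panel, glue, drink, jar, spatula from where it was at the start of the episode above 0.03 m).
It also fails if it takes over 70 s, if anything falls off the work surface, if the arm or the gripper's body presses on something with over 40 N, if the wrist force passes 120 N, or if a joint passes its speed limit or range.

ROBOT

A 7-joint arm with a two-finger parallel gripper is mounted at the origin on the work surface. World frame = base frame: x ahead of the robot, y to its left, z up, the work surface at z = 0. Lengths are in m, angles in rad, forces in N, time in s.
With the tool pointing down it reaches from about 0.425 to 0.925 m from the base axis. Payload 6.8 kg.
Tool frame: the origin (TCP) lies on the front face of the gripper's body, between the roots of the fingers; the fingertips stand 73 mm ahead of it and the grasp point (between the pads) lies 54 mm ahead of it; z points along the fingers, y is the direction in which the jaws open and shut (so a half turn about z gives the same grasp; the last joint's range is limited). The gripper opens to 85 mm and grips with 20 to 120 N. Pads are 22 mm wide; open, the fingers measure 114 mm over their backs; the gripper's body (76 mm by 85 mm) begins 54 mm behind the grasp point. The pads swing forward as they close: fully open they stand 13 mm farther back than shut.
Start: joints at [1.168, 0.477, 0.022, 1.555, -0.011, 1.109, -0.083], TCP at [0.196, -0.646, 0.304] pointing down, gripper open.
Joint ranges: [-2.96, 2.96], [-0.34, 2.1], [-1.41, 1.46], [0.24, 2.44], [-1.37, 4.51], [0.17, 1.92], [-2.96, 2.96]. Speed limits (rad/s): [2.39, 2.39, 3.14, 3.14, 3.14, 3.14, 3.14].

INTERFACE

Orientations are given as a rotation vector (axis times angle).
In Python, from bench import * gives the robot as it stands.
- The arm moves only by the tool jog_arm, never from a script. Its argument "plan" is a list of rows, each a list of 2 entries, a list of its own where there are three numbers: the shift along the world's x, y, z in cm, then the turn about the world's z in rad. In form: [[[tx, ty, tz], twist], ...]. A call has 1 to 12 rows; each row shifts and turns the commanded pose from where the row before left it; what a row does not reach is not made up. A row lasts 1/10 s, in which the tool goes at most 50 mm and 8.59 degrees, less where a joint would pass 70% of its speed; a pose out of reach is approached as far as the arm can. A call is refused whole if a number of a shift passes 5 or a number of a turn 0.15, either way. A call with a gripper value outside its range is refused whole. "hand" is the finger opening in cm, from 0 to 8.54, set as the call begins (left out, the last holds). The fingers move at their own pace and stop on an object; "grip_force" is the grip in N (left out, the last holds). Time passes only in rows, so rows that do not move let the fingers close. It gives the time, the measured TCP pose, the force and the opening at its end, in the units of the state.
- get_obs(): the state, without advancing time (a new reading comes with each control period).
- grab_frame(name): name is "side" or "top" or "wrist"; returns the picture (384x512x3 uint8, red, green, blue); there is no depth.
- get_calibration(name): a dict with "intrinsics" (3x3 intrinsics, pixels), "k1" (the pictures are not rectified: a ray, as slopes to the right and down, at radius r is drawn at 1 + k1 r^2 times it, then the intrinsics apply), "xyz" and "orientation" of the camera in the world. Camera axes: x right, y down, z forward; pixel columns grow to the right and rows downward; lengths in m; the calibration is good to about 2 mm. A picture is of the moment at which its call begins: read the wrist's pose just before it. get_calibration takes no time and is no camera call; for the wrist camera it gives the pose at the moment of the call.
- hand_in(): hands the job in, once; it reports no verdict.
The state is a dict: "clock": time; "joints": joint angles; "qvel": joint speeds; "tau": joint torques, N m; "tcp_pos": TCP position; "orientation": TCP orientation; "contact_force": force on the tool from outside, world axes, zero at the start; "moment": the same for the moment, N m; "grip_width": finger opening in m.
Only numpy, scipy, OpenCV 4.12 (cv2) and the standard library are available. Lean on these libraries where they do the work, as an engineer would, in place of code of your own. Each camera call takes 0.05 s, during which the arm holds its last target. There are 200 camera calls.

## Working session

There is one attempt and no reset: what is moved stays moved. The work goes in short steps, Python scripts to look and compute and a tool call to move; the robot and the scene stay as the last step left them, time stands still between calls to the robot, and variables do not carry over. Pictures are saved under pics/ and viewed, about 8 in all and at most 12, crops included, and the job is handed in when it is done.

Besides the shell and the picture viewer there is one more tool, called after "Emit:" in YAML: its name, and indented under it one key for each argument. jog_arm: Moves the arm, as the interface text tells. Its arguments: {"type":"object","properties":{"plan":{"type":"array","items":{"type":"array"}},"hand":{"type":"number"},"grip_force":{"type":"number"}},"required":["plan"]}

```bash
mkdir -p pics
cat > h.py <<'E'
from bench import *
import numpy as np, cv2
from scipy.spatial.transform import Rotation as R
def save(n,f,im=None):
    im=grab_frame(n) if im is None else im
    cv2.imwrite('pics/'+f,im[:,:,::-1]); return im
def cam(n):
    c=get_calibration(n); K=np.array(c['intrinsics']); o=np.array(c['orientation']);
    M=R.from_rotvec(o).as_matrix() if o.size==3 else o
    return K,np.array([c['k1'],0,0,0.]),np.array(c['xyz']),M
def ray(n,uv,C=None):
    K,d,p,M=C or cam(n)
    q=cv2.undistortPoints(np.array([[uv]],float),K,d)[0,0]
    return p,M@np.array([q[0],q[1],1])
def onz(n,uv,z,C=None):
    p,r=ray(n,uv,C); return p+r*(z-p[2])/r[2]
def proj(n,X,C=None):
    K,d,p,M=C or cam(n)
    return cv2.projectPoints((np.atleast_2d(X)-p)@M,np.zeros(3),np.zeros(3),K,d)[0][:,0]
def tri(obs):
    A=np.zeros((3,3));b=np.zeros(3)
    for n,uv in obs:
        p,r=ray(n,uv); r/=np.linalg.norm(r);P=np.eye(3)-np.outer(r,r);A+=P;b+=P@p
    return np.linalg.solve(A,b)
E
python3 - <<'E'
from h import *
for n in ('side','top'):
    im=save(n,n+'0.png')
    c=cam(n); print(n,c[2],c[0][0,0],c[1][0],c[3][:,2])
    cv2.imwrite(f'pics/{n}0b.png',cv2.resize(im,(800,600),interpolation=cv2.INTER_CUBIC)[:,:,::-1])
print(get_obs())
E
```

```text
side [0.21880646 0.72898636 1.00533859] 393.35573349477175 -0.10082362275390033 [ 0.29102571 -0.60812163 -0.73857438]
top [0.3272148  0.00530345 1.4511848 ] 454.08909944547 0.04993131969948493 [ 1.78841645e-01 -3.71535552e-04 -9.83877801e-01]
{'clock': 0.1, 'joints': array([ 1.16788799,  0.47771433,  0.02237102,  1.55636145, -0.01156014,
        1.10931337, -0.08309944]), 'qvel': array([ 0.00118099, -0.00225694,  0.00064951, -0.00194763,  0.00111945,
       -0.00016756, -0.00019229]), 'tau': array([ 4.88167541e-03, -5.97755349e+01,  1.61351714e+00, -2.81954759e+01,
        1.27769104e-02,  5.07928751e-03,  3.22895801e-05]), 'tcp_pos': array([ 0.19599651, -0.64547537,  0.30302172]), 'orientation': array([-3.10591213e+00, -4.61119301e-01,  5.09862528e-04]), 'contact_force': array([-0.6979761 ,  0.75915131, -0.20514668]), 'moment': array([-0.01779787,  0.03889534, -0.04363926]), 'grip_width': 0.08529042462782535}
```

View pics/side0b.png

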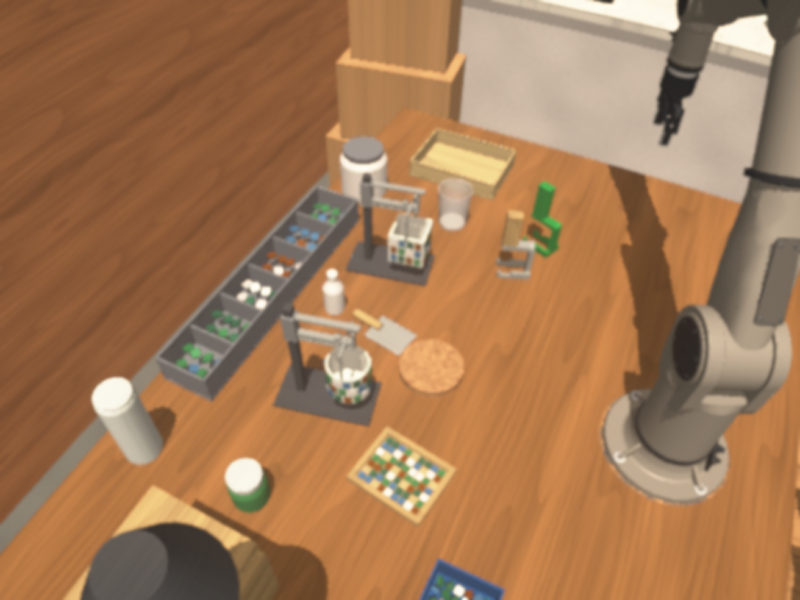

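View pics/top0b.png

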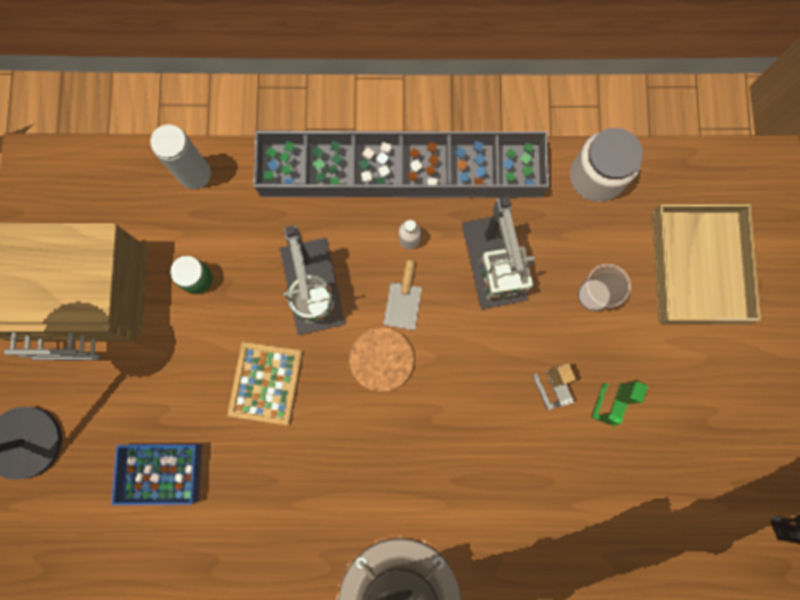

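Top view, at 800x600 scale: the round lantern hangs on the left stand (310,297) and the square one on the right stand (508,272). The board is at (381,359). The wood and steel fork is at (556,386), and its green look-alike at (620,402), which I leave alone. I'll enlarge these areas to confirm.

Run:
```python
from h import *
t=cv2.imread('pics/top0.png');s=cv2.imread('pics/side0.png')
def cr(im,cx,cy,w=80,h=60): 
    x,y=cx-w//2,cy-h//2; print(x,y); return cv2.resize(im[y:y+h,x:x+w],(400,300),interpolation=cv2.INTER_CUBIC)
cv2.imwrite('pics/c1.png',np.vstack([np.hstack([cr(t,372,250),cr(s,335,150)]),np.hstack([cr(t,198,175),cr(s,212,230)])]))
for z in (0,0.018): print(onz('top',(381*.64,359*.64),z),onz('side',(432*.64,366*.64),z))
```

```text
332 220
295 120
158 145
172 200
[0.46519381 0.03749733 0.        ] [0.46175011 0.03121474 0.        ]
[0.46348237 0.03709801 0.018     ] [0.45740035 0.04370793 0.018     ]
```

View pics/c1.png

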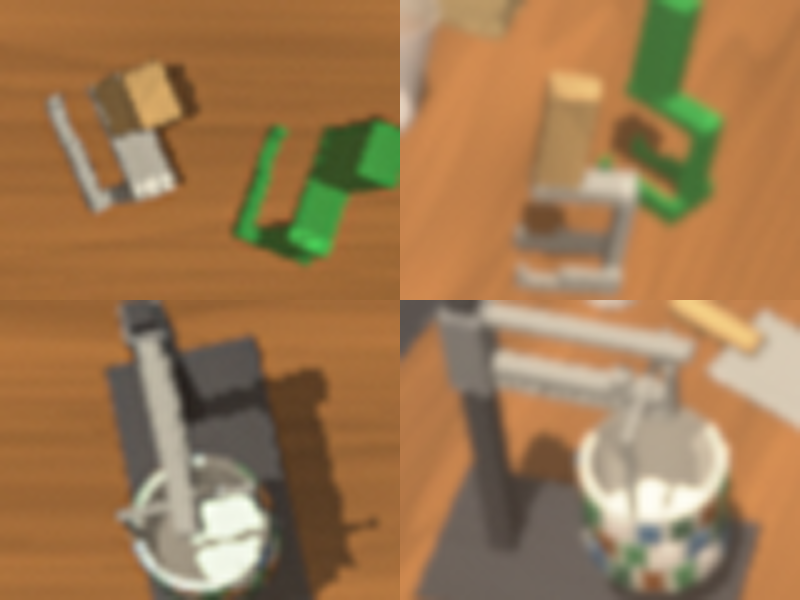

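The crop confirms it: the wood and steel fork has its handle top at about (363,239) px in the top frame, with its tips pointing up and left. The green copy is separate. Next I compute positions.

Run:
```python
from h import *
T=lambda x,y,o:(o[0]+x/5,o[1]+y/5)
a=(332,220)
print('fork grip top',onz('top',T(155,93,a),.1705),'side',onz('side',T(177,85,(295,120)),.1705))
L=[onz('top',T(*p,a),.1705)[:2] for p in((124,70),(165,60),(185,112),(145,128))]
print(np.round(L,4),[np.linalg.norm(L[i]-L[i-3]) for i in range(4)])
p1=onz('top',T(55,98,a),.016);p0=onz('top',T(97,207,a),.016);d=p1-p0
print('prong',p1,p0,np.linalg.norm(d),np.degrees(np.arctan2(d[1],d[0])))
P=[onz('top',(u*.64,v*.64),.008)[:2] for u,v in((282,250),(325,240),(344,322),(300,332))]
print('plate',np.round(P,3),'c',np.mean(P,0))
for i,j in((3,0),(2,1),(1,0),(2,3)):
    d=P[j]-P[i];print(np.linalg.norm(d),np.degrees(np.arctan2(d[1],d[0])))
b=(158,145);c=(172,200)
print('post',onz('top',T(140,20,b),.243))
print('rim',onz('top',T(203,225,b),.123),onz('side',T(253,165,c),.123))
print('keeper end? top',onz('top',T(185,230,b),.215))
# side: keeper end, hook end
print('bar left end',onz('top',T(125,217,b),.188))
for z in (.2,.21,.22,.23):print(z,onz('side',T(285,50,c),z))
```

```text
fork grip top [ 0.42512217 -0.3006538   0.1705    ] side [ 0.42025261 -0.29408843  0.1705    ]
[[ 0.4379 -0.2839]
 [ 0.4436 -0.307 ]
 [ 0.4146 -0.3169]
 [ 0.4056 -0.2942]] [np.float64(0.023860141317541887), np.float64(0.030665338755995336), np.float64(0.024376036320559163), np.float64(0.03395638575911731)]
prong [ 0.43354416 -0.27485525  0.016     ] [ 0.36604327 -0.29850861  0.016     ] 0.07152518036533438 19.31125367496379
plate [[0.692 0.246]
 [0.714 0.156]
 [0.54  0.114]
 [0.52  0.203]] c [0.61652708 0.17973612]
0.1777031159148873 13.686967187925626
0.17876902923243412 13.726097411139829
0.09195167224796404 103.73305343389615
0.09207907578444678 103.0697440291829
post [0.66387601 0.192199   0.243     ]
rim [0.57154658 0.16988648 0.123     ] [0.56703048 0.1799151  0.123     ]
keeper end? top [0.55179206 0.16835551 0.215     ]
bar left end [0.56410129 0.20595707 0.188     ]
0.2 [0.55809896 0.15421064 0.2       ]
0.21 [0.55388591 0.16134771 0.21      ]
0.22 [0.54967287 0.16848478 0.22      ]
0.23 [0.54545983 0.17562185 0.23      ]
```

Emit:
jog_arm:
  plan:
    - [[1.9, 2.9, 0], 0]
    - [[1.9, 2.9, 0], 0]
    - [[1.9, 2.9, 0], 0]
    - [[1.9, 2.9, 0], 0]
    - [[1.9, 2.9, 0], 0]
    - [[1.9, 2.9, 0], 0]
    - [[1.9, 2.9, 0], 0]
    - [[1.9, 2.9, 0], 0]
    - [[1.9, 2.9, 0], 0]
    - [[1.9, 2.9, 0], 0]
    - [[1.9, 2.9, 0], 0]
    - [[1.9, 2.9, 0], 0]
  hand: 8.54

```text
clock: 1.3
tcp_pos: [0.4245, -0.2965, 0.3037]
orientation: [-3.107, -0.461, 0.001]
contact_force: [0.9, -1.4, 0.3]
grip_width: 0.0854
```

Run:
```python
from h import *
o=get_obs();M=R.from_rotvec(o['orientation']).as_matrix();C=cam('wrist');im=save('wrist','w1.png')
import pickle;pickle.dump(C,open('w1.pkl','wb'))
print(o['clock'],o['tcp_pos'],M[:,0],M[:,2],C[2],C[3][:,2],(C[2]-o['tcp_pos'])@M)
cv2.imwrite('pics/w1b.png',cv2.resize(im,(800,600),interpolation=cv2.INTER_CUBIC)[:,:,::-1])
```

```text
1.3 [ 0.42449992 -0.29650273  0.30368493] [ 9.56872863e-01  2.90506746e-01 -3.94280925e-04] [-4.66192649e-04  1.78330520e-04 -9.99999875e-01] [ 0.49037908 -0.27817488  0.37417722] [-0.25638031 -0.07833639 -0.96339636] [ 0.06833455  0.00157933 -0.07051972]
```

View pics/w1b.png

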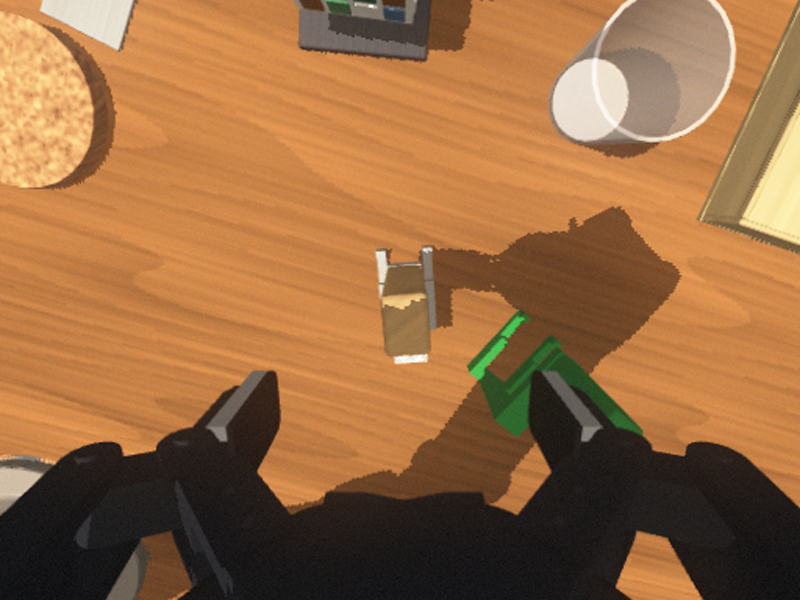

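The fork handle's top face spans roughly (383..429, 297..355), with prong tips at (382,250) and (428,247). The green copy lies to the right at (555,385).

Run:
```python
from h import *
import pickle;C=pickle.load(open('w1.pkl','rb'))
from scipy.optimize import least_squares
s=.64
mdl=np.array([[-17,12,42.5],[-17,-12,42.5],[18,24,-112],[18,-24,-112]])/1e3  # grip frame; lip top -112
px=np.array([[388,357],[430,353],[378,249],[434,246]])*s
def W(q):
    c,n=np.cos(q[2]),np.sin(q[2]);return mdl@np.array([[c,n,0],[-n,c,0],[0,0,1]])+[q[0],q[1],.128]
r=least_squares(lambda q:(proj('w',W(q),C)-px).ravel(),[.4235,-.298,.33])
print(r.x,np.degrees(r.x[2]),r.fun.reshape(-1,2))
mdl=np.array([[17,12,42.5],[17,-12,42.5]])/1e3;print(proj('w',W(r.x),C)/s)
for z in(0,.018):
  print(onz('w',(112*s,110*s),z,C))
```

```text
[ 0.42738449 -0.29985299  0.34168996] 19.577392492104966 [[-1.00792613 -0.66072293]
 [ 1.58511945  0.64854905]
 [-0.54384401 -0.10027794]
 [-0.40397463  0.18409468]]
[[382.5861556  292.63982719]
 [430.6452041  290.51442657]]
[ 0.480764   -0.02905179  0.        ]
[ 0.48122654 -0.04103599  0.018     ]
```

Emit:
jog_arm:
  plan:
    - [[0.25, -0.35, -1], 0.047]
    - [[0, 0, -2], 0]
    - [[0, 0, -2], 0]
    - [[0, 0, -2], 0]
    - [[0, 0, -2], 0]
    - [[0, 0, -1.5], 0]
    - [[0, 0, -1], 0]
    - [[0, 0, -0.4], 0]
    - [[0, 0, 0], 0]

```text
clock: 2.25
tcp_pos: [0.4265, -0.3014, 0.1846]
orientation: [-3.095, -0.534, 0.001]
contact_force: [-0.2, -0.3, -0.6]
grip_width: 0.0854
```

Emit:
jog_arm:
  plan:
    - [[0, 0, 0], 0]
    - [[0, 0, 0], 0]
    - [[0, 0, 0], 0]
    - [[0, 0, 0], 0]
    - [[0, 0, 0], 0]
    - [[0, 0, 0], 0]
    - [[0, 0, 0], 0]
    - [[0, 0, 0], 0]
    - [[0, 0, 0], 0]
    - [[0, 0, 0], 0]
  hand: 1.5
  grip_force: 70

```text
clock: 3.25
tcp_pos: [0.4269, -0.3015, 0.1851]
orientation: [3.095, 0.534, 0.001]
contact_force: [0.2, 1.1, 3.5]
grip_width: 0.0232
```

Emit:
jog_arm:
  plan:
    - [[0, 0, 0.5], 0]
    - [[0, 0, 1.5], 0]
    - [[0, 0, 2.5], 0]
    - [[0, 0, 2.5], 0]
    - [[0, 0, 2.5], 0]
    - [[0, 0, 2.5], 0]
    - [[0, 0, 2.5], 0]
    - [[0, 0, 1.5], 0]
    - [[0.5, 1, 0], 0]
    - [[0.5, 2, 0], 0]
    - [[0.5, 3, 0], 0]
    - [[0.5, 3, 0], 0]

```text
clock: 4.45
tcp_pos: [0.446, -0.2094, 0.3431]
orientation: [-3.094, -0.533, 0.004]
contact_force: [0.5, 0.4, -2.7]
grip_width: 0.0235
```

Emit:
jog_arm:
  plan:
    - [[0.3, 3.5, 0], -0.01]
    - [[0.3, 3.5, 0], -0.01]
    - [[0.2, 3.5, 0], -0.01]
    - [[0.2, 3.5, 0], -0.01]
    - [[0.2, 3.5, 0], -0.01]
    - [[0.2, 3.5, 0], -0.01]
    - [[0.1, 3.5, 0], -0.01]
    - [[0.1, 3.5, 0], -0.01]
    - [[0, 3.0, 0], -0.01]
    - [[0, 2.5, 0], -0.01]
    - [[0, 1.5, 0], -0.006]
    - [[0, 0.5, 0], 0]

```text
clock: 5.65
tcp_pos: [0.4612, 0.146, 0.3435]
orientation: [-3.118, -0.375, 0.004]
contact_force: [-0.4, 0.2, -2.0]
grip_width: 0.0235
```

Run:
```python
from h import *
import pickle
o=get_obs();C=cam('wrist');im=save('wrist','w2.png');s=save('side','s2.png')
pickle.dump((o,C),open('w2.pkl','wb'));print(o['clock'],o['tcp_pos'],o['orientation'],o['contact_force'])
b=np.vstack([cv2.resize(im[:,60:452],(784,768)[:2],interpolation=cv2.INTER_CUBIC)])
cv2.imwrite('pics/w2b.png',cv2.resize(im,(800,600),interpolation=cv2.INTER_CUBIC)[:,:,::-1])
cv2.imwrite('pics/s2b.png',cv2.resize(s[165:285,160:320],(800,600),interpolation=cv2.INTER_CUBIC)[:,:,::-1])
```

```text
5.65 [0.4612083  0.14597442 0.34354404] [-3.11842594 -0.37531794  0.00400915] [-0.39748167  0.18609885 -1.96838843]
```

View pics/w2b.png

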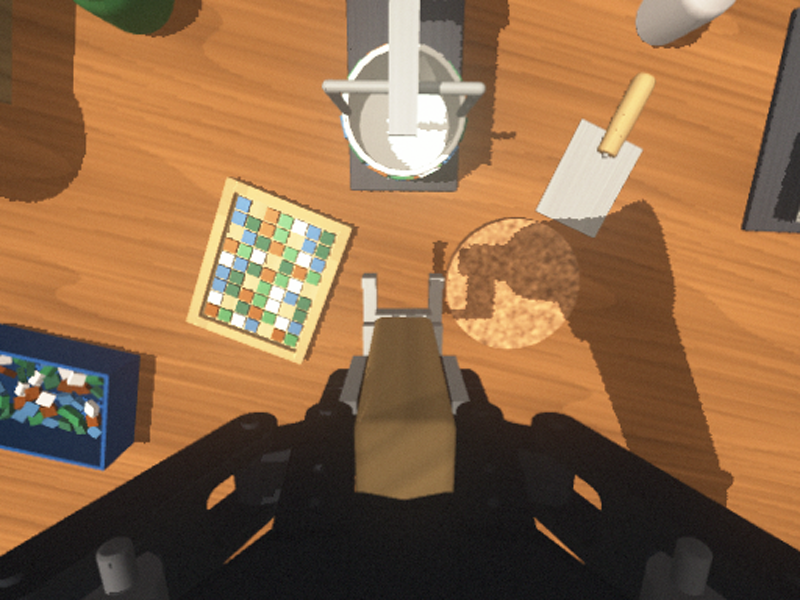

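View pics/s2b.png

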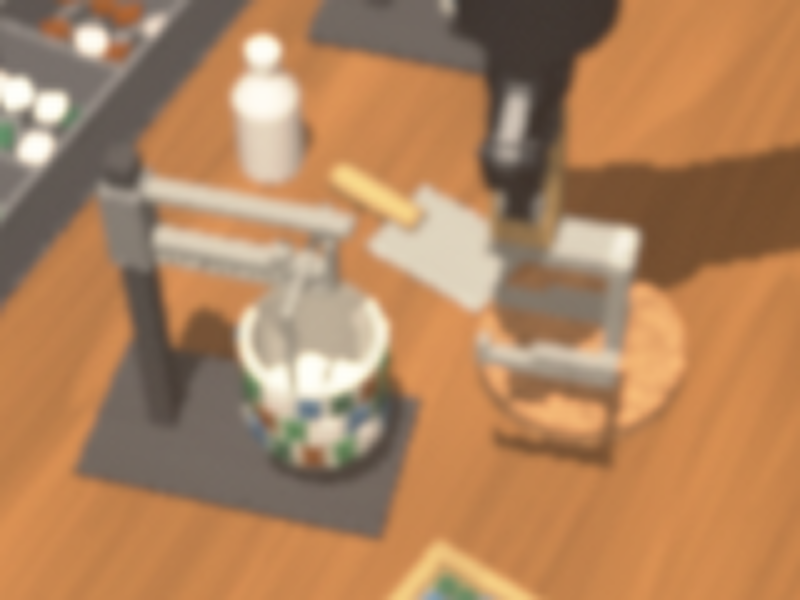

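Wrist view: bar ends at (325,88) and (484,88), and the keeper strap's centre line is at x≈403. The fork tips are at (363,275) and (444,275), so it is well lined up. The board spans (447..580, 217..348). Next I compute how far to go.

Run:
```python
from h import *
import pickle;o,C=pickle.load(open('w2.pkl','rb'));s=.64
f=lambda u,v,z:onz('w',(u*s,v*s),z,C)
dz=o['tcp_pos'][2]-.1851
a,b=f(324,88,.188),f(485,88,.188);print('bar',a,b,np.linalg.norm(a-b),'mid',(a+b)/2,np.degrees(np.arctan2(*(b-a)[[0,1]])*-1))
bm=(a+b)/2
L,Rr=f(363,276,.016+dz),f(444,276,.016+dz);print('tips',L,Rr,np.linalg.norm(L-Rr))
t=(L+Rr)/2
M=R.from_rotvec(o['orientation']).as_matrix();x=M[:,0]*[1,1,0];y=np.array([-x[1],x[0],0]);print('yaw',np.degrees(np.arctan2(x[1],x[0])))
cr=t-.018*x;print('cradle',cr,'rel tcp',(cr-o['tcp_pos'])@x,(cr-o['tcp_pos'])@y)
e=bm-cr;print('bar-cradle along, lateral',e@x,e@y)
a,b=f(348,190,.008),f(458,190,.008);print('plate front',a,b,np.linalg.norm(a-b),np.degrees(np.arctan2((b-a)[0],-(b-a)[1])))
for z in(.21,.22,.23): 
  k=f(402.5,135,z);kd=k-bm;w=f(388,135,z)-f(417,135,z);print(z,k,kd@x,kd@y,np.linalg.norm(w))
P=[f(u,v,.018) for u,v in((447,283),(580,283),(513,217),(511,348))];print('board',(P[0]+P[1])/2,(P[2]+P[3])/2,np.linalg.norm(P[0]-P[1]),np.linalg.norm(P[2]-P[3]))
```

```text
bar [0.56472973 0.20993655 0.188     ] [0.58356027 0.13334025 0.188     ] 0.0788770044824001 mid [0.574145  0.1716384 0.188    ] -166.18822829232047
tips [0.47450594 0.17187091 0.17444404] [0.48574787 0.12618041 0.17444404] 0.04705318706901463
yaw 13.725707509591448
cradle [0.46264099 0.14475474 0.17444404] rel tcp 0.0011023669777411147 -0.0015247866665821727
bar-cradle along, lateral 0.11469821525579274 -0.000341068382826803
plate front [0.5137439  0.21072438 0.008     ] [0.53825953 0.11103363 0.008     ] 0.10266090755845537 13.81584639548068
0.21 [0.55048917 0.16677744 0.21      ] -0.0241335952256736 0.0008907706451229091 0.013160231655210672
0.22 [0.54939772 0.16648081 0.22      ] -0.025264253157118888 0.0008615834453559801 0.012514744219951593
0.23 [0.54830627 0.16618418 0.23      ] -0.026394911088564062 0.0008323962455890521 0.011869256784692542
board [0.46744779 0.03648083 0.018     ] [0.46489002 0.03730942 0.018     ] 0.12873943554802258 0.1298548848658917
```

Emit:
jog_arm:
  plan:
    - [[0.5, 0.1, 0.3], 0]
    - [[1.2, 0.3, 0], 0]
    - [[1.4, 0.35, 0], 0]
    - [[1.4, 0.35, 0], 0]
    - [[1.4, 0.35, 0], 0]
    - [[1.4, 0.35, 0], 0]
    - [[1.2, 0.3, 0], 0]
    - [[1.0, 0.25, 0], 0]
    - [[0.8, 0.2, 0], 0]
    - [[0.5, 0.1, 0], 0]
    - [[0.3, 0.07, 0], 0]
    - [[0, 0, 0], 0]

```text
clock: 6.95
tcp_pos: [0.5737, 0.1708, 0.3479]
orientation: [-3.12, -0.37, -0.0]
contact_force: [0.1, -0.8, -2.5]
grip_width: 0.0234
```

Run:
```python
from h import *
import pickle
o=get_obs();C=cam('wrist');im=save('wrist','w3.png');s=save('side','s3.png')
pickle.dump((o,C),open('w3.pkl','wb'));print(o['clock'],o['tcp_pos'],o['orientation'],o['contact_force'],o['moment'])
A=cv2.resize(im[100:340,150:360],(525,600),interpolation=cv2.INTER_CUBIC)
B=cv2.resize(s[180:260,200:236+0],(270,600),interpolation=cv2.INTER_CUBIC)
cv2.imwrite('pics/c3.png',np.hstack([A,B])[:,:,::-1])
```

```text
6.95 [0.57374439 0.17082974 0.34789417] [-3.11978422e+00 -3.69503513e-01 -6.45754413e-06] [ 0.10832189 -0.78476871 -2.45836293] [ 0.01514152 -0.04274349  0.0021694 ]
```

View pics/c3.png

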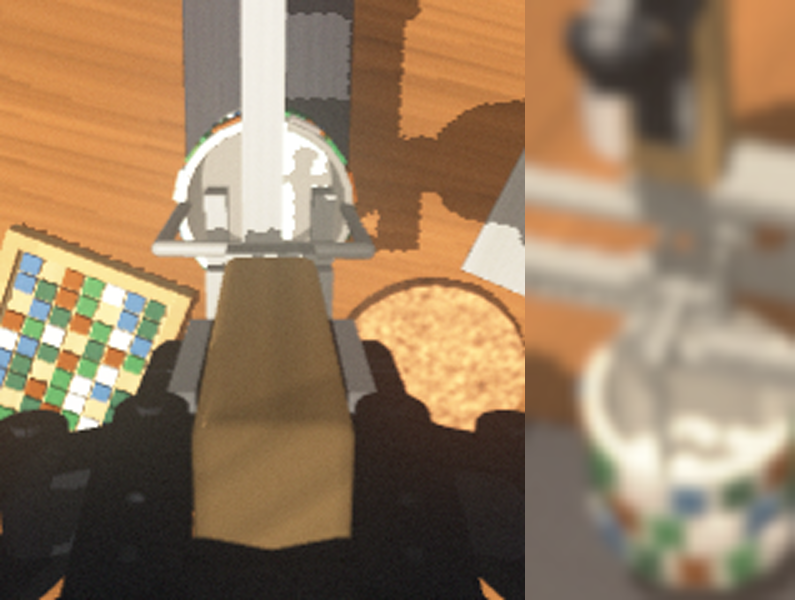

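Wrist crop: the bar is at y≈247 and spans x 155–373. The prong tips at y≈192 are beyond it on both sides, so the fork sits under the bar. Next I check where the bar sits over the cradle.

Run:
```python
from h import *
import pickle;o,C=pickle.load(open('w3.pkl','rb'))
M=R.from_rotvec(o['orientation']).as_matrix();x=M[:,0];y=np.array([-x[1],x[0],0])
f=lambda u,v,z:onz('w',(150+u/2.5,100+v/2.5),z,C)
dz=o['tcp_pos'][2]-.1851
t=(f(203,190,.016+dz)+f(339,190,.016+dz))/2
b=(f(153,247,.188)+f(375,247,.188))/2
print(dz+.008,t,b,(b-t)@x+.018,(b-t)@y)
```

```text
0.17079416941373504 [0.59370831 0.17373981 0.17879417] [0.57478577 0.17174319 0.188     ] -0.0008653716998536856 0.0024789424000723234
```

Emit:
jog_arm:
  plan:
    - [[0, 0, 0.4], 0]
    - [[0, 0, 0.4], 0]
    - [[0, 0, 0.3], 0]
    - [[0, 0, 0.2], 0]
    - [[0, 0, 0.2], 0]
    - [[0, 0, 0.2], 0]
    - [[0, 0, 0.3], 0]
    - [[0, 0, 0.3], 0]
    - [[0, 0, 0.3], 0]
    - [[0, 0, 0.2], 0]
    - [[0, 0, 0.1], 0]
    - [[0, 0, 0], 0]

```text
clock: 8.25
tcp_pos: [0.5736, 0.1709, 0.3771]
orientation: [-3.12, -0.37, -0.0]
contact_force: [0.2, 0.1, -7.1]
grip_width: 0.0236
```

Emit:
jog_arm:
  plan:
    - [[0, 0, 0], 0]
    - [[0, 0, 0], 0]
    - [[0, 0, 0], 0]

```text
clock: 8.55
tcp_pos: [0.5736, 0.1708, 0.3767]
orientation: [3.12, 0.37, -0.0]
contact_force: [-0.6, 0.4, -7.0]
grip_width: 0.0235
```

Emit:
jog_arm:
  plan:
    - [[0, 0, 0.1], 0]
    - [[0, 0, 0.1], 0]
    - [[0, 0, 0], 0]

```text
clock: 8.85
tcp_pos: [0.5737, 0.1709, 0.3792]
orientation: [-3.12, -0.37, -0.001]
contact_force: [-0.5, -0.4, -6.2]
grip_width: 0.0234
```

Emit:
jog_arm:
  plan:
    - [[0, 0, 0.1], 0]
    - [[0, 0, 0.1], 0]
    - [[0, 0, 0], 0]

```text
clock: 9.15
tcp_pos: [0.5737, 0.1709, 0.3811]
orientation: [-3.12, -0.369, -0.001]
contact_force: [-1.0, 0.2, -7.1]
grip_width: 0.0233
```

Emit:
jog_arm:
  plan:
    - [[0, 0, 0.1], 0]
    - [[0, 0, 0], 0]

```text
clock: 9.35
tcp_pos: [0.5737, 0.1708, 0.3821]
orientation: [-3.12, -0.369, -0.0]
contact_force: [0.8, 0.2, -7.0]
grip_width: 0.023
```

Emit:
jog_arm:
  plan:
    - [[0, 0, 0.1], 0]
    - [[0, 0, 0], 0]

```text
clock: 9.55
tcp_pos: [0.5737, 0.1708, 0.383]
orientation: [-3.12, -0.37, -0.0]
contact_force: [-0.6, 0.2, -6.9]
grip_width: 0.0236
```

Emit:
jog_arm:
  plan:
    - [[0, 0, 0.1], 0]
    - [[0, 0, 0], 0]

```text
clock: 9.75
tcp_pos: [0.5737, 0.1708, 0.3841]
orientation: [-3.12, -0.369, -0.0]
contact_force: [0.2, -0.1, -6.9]
grip_width: 0.023
```

Emit:
jog_arm:
  plan:
    - [[0, 0, 0.1], 0]
    - [[0, 0, 0], 0]

```text
clock: 9.95
tcp_pos: [0.5737, 0.1709, 0.3851]
orientation: [-3.12, -0.37, -0.0]
contact_force: [-0.8, -0.1, -6.9]
grip_width: 0.023
```

Emit:
jog_arm:
  plan:
    - [[0, 0, 0.1], 0]
    - [[0, 0, 0], 0]

```text
clock: 10.15
tcp_pos: [0.5737, 0.1708, 0.3861]
orientation: [-3.12, -0.369, -0.0]
contact_force: [-0.2, 0.8, -6.8]
grip_width: 0.0232
```

Emit:
jog_arm:
  plan:
    - [[0, 0, 0.1], 0]
    - [[0, 0, 0], 0]

```text
clock: 10.35
tcp_pos: [0.5737, 0.1708, 0.3871]
orientation: [-3.12, -0.369, -0.0]
contact_force: [-0.3, -0.5, -7.6]
grip_width: 0.0235
```

Emit:
jog_arm:
  plan:
    - [[0, 0, 0.05], 0]
    - [[0, 0, 0], 0]

```text
clock: 10.55
tcp_pos: [0.5736, 0.1708, 0.3875]
orientation: [3.12, 0.37, 0.0]
contact_force: [-0.0, 0.0, -6.5]
grip_width: 0.0233
```

Emit:
jog_arm:
  plan:
    - [[0, 0, 0.05], 0]
    - [[0, 0, 0], 0]

```text
clock: 10.75
tcp_pos: [0.5736, 0.1708, 0.388]
orientation: [-3.12, -0.37, -0.0]
contact_force: [0.0, -0.7, -6.7]
grip_width: 0.0235
```

Emit:
jog_arm:
  plan:
    - [[0, 0, 0.1], 0]
    - [[0, 0, 0], 0]

```text
clock: 10.95
tcp_pos: [0.5737, 0.1709, 0.3891]
orientation: [-3.12, -0.369, -0.0]
contact_force: [0.0, -0.1, -7.5]
grip_width: 0.0231
```

Emit:
jog_arm:
  plan:
    - [[0, 0, 0.1], 0]
    - [[0, 0, 0], 0]

```text
clock: 11.15
tcp_pos: [0.5737, 0.1708, 0.3901]
orientation: [-3.12, -0.37, -0.0]
contact_force: [-0.4, 0.1, -7.3]
grip_width: 0.0228
```

Emit:
jog_arm:
  plan:
    - [[0, 0, 0.1], 0]
    - [[0, 0, 0], 0]

```text
clock: 11.35
tcp_pos: [0.5737, 0.1708, 0.391]
orientation: [3.12, 0.369, 0.0]
contact_force: [0.8, 0.2, -7.4]
grip_width: 0.0233
```

Emit:
jog_arm:
  plan:
    - [[0, 0, 0.05], 0]
    - [[0, 0, 0], 0]

```text
clock: 11.55
tcp_pos: [0.5736, 0.1708, 0.3912]
orientation: [3.12, 0.369, -0.0]
contact_force: [0.2, 0.8, -8.6]
grip_width: 0.0234
```

Emit:
jog_arm:
  plan:
    - [[0, 0, 0.05], 0]
    - [[0, 0, 0], 0]

```text
clock: 11.75
tcp_pos: [0.5736, 0.1707, 0.3914]
orientation: [3.12, 0.37, -0.001]
contact_force: [1.1, 0.1, -11.8]
grip_width: 0.0233
```

Contact: -11.8 N against about -7.0 N while carrying, with first touch at TCP z≈0.391. I'll back off about 2 mm to mid-gap and ease out.

Emit:
jog_arm:
  plan:
    - [[0, 0, -0.15], 0]
    - [[0, 0, -0.13], 0]
    - [[0, 0, 0], 0]
    - [[0, 0, 0], 0]

```text
clock: 12.15
tcp_pos: [0.5736, 0.1709, 0.3894]
orientation: [-3.12, -0.37, -0.001]
contact_force: [0.3, -0.3, -7.3]
grip_width: 0.0231
```

Emit:
jog_arm:
  plan:
    - [[-0.1, -0.025, 0], 0]
    - [[-0.2, -0.05, 0], 0]
    - [[-0.2, -0.05, 0], 0]
    - [[-0.2, -0.05, 0], 0]
    - [[-0.2, -0.05, 0], 0]
    - [[-0.2, -0.05, 0], 0]

```text
clock: 12.75
tcp_pos: [0.5624, 0.168, 0.3891]
orientation: [3.12, 0.369, 0.0]
contact_force: [0.0, 0.1, -6.3]
grip_width: 0.0234
```

Emit:
jog_arm:
  plan:
    - [[-0.2, -0.05, 0], 0]
    - [[-0.2, -0.05, 0], 0]
    - [[-0.2, -0.05, 0], 0]
    - [[-0.2, -0.05, 0], 0]

```text
clock: 13.15
tcp_pos: [0.5545, 0.166, 0.3891]
orientation: [3.12, 0.37, 0.0]
contact_force: [-0.4, 0.0, -6.9]
grip_width: 0.0232
```

Emit:
jog_arm:
  plan:
    - [[-0.2, -0.05, 0], 0]
    - [[-0.2, -0.05, 0], 0]
    - [[-0.2, -0.05, 0], 0]
    - [[-0.2, -0.05, 0], 0]
    - [[-0.3, -0.07, 0], 0]
    - [[-0.3, -0.07, 0], 0]
    - [[-0.3, -0.07, 0], 0]

```text
clock: 13.85
tcp_pos: [0.5373, 0.1619, 0.3891]
orientation: [3.12, 0.37, -0.0]
contact_force: [-0.1, -0.2, -6.1]
grip_width: 0.0231
```

Emit:
jog_arm:
  plan:
    - [[-0.4, -0.1, 0], 0]
    - [[-0.5, -0.12, 0], 0]
    - [[-0.5, -0.12, 0], 0]
    - [[-0.6, -0.15, 0], 0]
    - [[-0.6, -0.15, 0], 0]
    - [[-0.6, -0.15, 0], 0]
    - [[-0.6, -0.15, 0], 0]
    - [[-0.6, -0.15, 0], 0]
    - [[-0.6, -0.15, 0], 0]
    - [[-0.6, -0.15, 0], 0]
    - [[-0.6, -0.15, 0], 0]
    - [[-0.4, -0.1, 0], 0]

```text
clock: 15.05
tcp_pos: [0.471, 0.1454, 0.3892]
orientation: [3.12, 0.37, 0.0]
contact_force: [-0.7, -0.1, -6.2]
grip_width: 0.0235
```

Emit:
jog_arm:
  plan:
    - [[0, -0.4, 0], 0.04]
    - [[0, -0.8, 0], 0.08]
    - [[0, -1.0, 0], 0.1]
    - [[0, -1.0, 0], 0.1]
    - [[0, -1.0, 0], 0.1]
    - [[0, -1.0, 0], 0.1]
    - [[0, -1.0, 0], 0.1]
    - [[0, -1.0, 0], 0.1]
    - [[-0.1, -1.0, 0], 0.1]
    - [[-0.2, -1.0, 0], 0.1]
    - [[-0.2, -0.8, 0], 0.08]
    - [[-0.1, -0.6, 0], 0.07]

```text
clock: 16.25
tcp_pos: [0.4654, 0.039, 0.3891]
orientation: [2.493, 1.912, -0.0]
contact_force: [-0.2, -0.4, -6.6]
grip_width: 0.0232
```

Emit:
jog_arm:
  plan:
    - [[0, -0.2, -0.3], 0]
    - [[0, 0, -0.8], 0]
    - [[0, 0, -0.8], 0]
    - [[0, 0, -0.7], 0]
    - [[0, 0, -0.5], 0]
    - [[0, 0, -0.3], 0]
    - [[0, 0, 0], 0]
    - [[0, 0, 0], 0]

```text
clock: 17.05
tcp_pos: [0.4657, 0.0376, 0.3552]
orientation: [2.495, 1.908, 0.0]
contact_force: [0.1, -0.2, -6.8]
grip_width: 0.0228
```

Run:
```python
from h import *
import pickle
o=get_obs();C=cam('wrist');im=save('wrist','w4.png');t=save('top','t4.png');s=save('side','s4.png')
pickle.dump((o,C),open('w4.pkl','wb'));print(o['clock'],o['tcp_pos'],o['orientation'],o['contact_force'],o['joints'].round(2))
A=cv2.resize(im[100:340,100:410],(775,600),interpolation=cv2.INTER_CUBIC)
B=cv2.resize(s[170:270,225:325],(400,400),interpolation=cv2.INTER_CUBIC)
cv2.imwrite('pics/c4.png',cv2.resize(im,(800,600),interpolation=cv2.INTER_CUBIC)[:,:,::-1])
cv2.imwrite('pics/c4s.png',np.hstack([B,cv2.resize(t[170:270,200:300],(400,400),interpolation=cv2.INTER_CUBIC)])[:,:,::-1])
```

```text
17.05 [0.46573759 0.03760037 0.35524203] [2.49524530e+00 1.90844086e+00 2.03436463e-04] [ 0.0844898  -0.23135468 -6.77643189] [ 0.28  0.12 -0.53  1.94  0.07  1.1  -0.54]
```

View pics/c4.png

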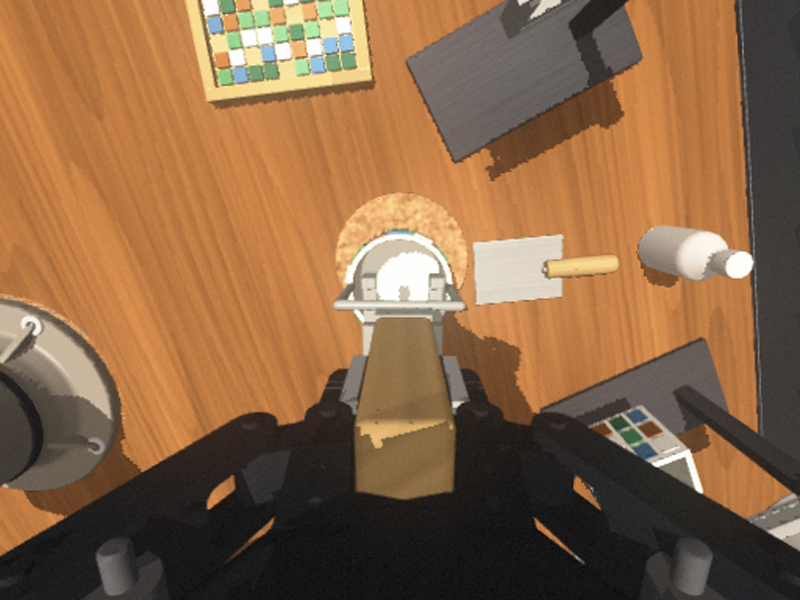

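View pics/c4s.png

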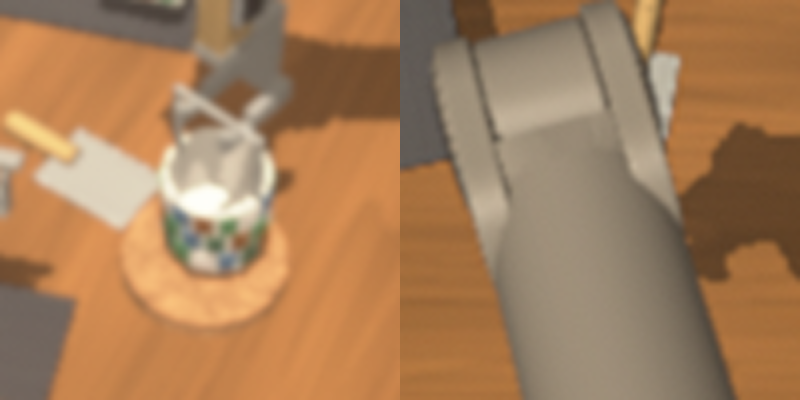

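The lantern hangs upright on the fork over the board: bar at (335..466, 305), board edges at x 336 and 467, board's far edge at y=193.

Run:
```python
from h import *
import pickle;o,C=pickle.load(open('w4.pkl','rb'));s=.64
M=R.from_rotvec(o['orientation']).as_matrix();x=M[:,0];y=np.array([-x[1],x[0],0])
f=lambda u,v,z:onz('w',(u*s,v*s),z,C)
b=(f(335,305,.181)+f(466,305,.181))/2
# board far edge and sides
far=f(402,193,.018); c1=far-.065*x
print('bar',b,'board',c1,'tcp',o['tcp_pos'],'bar-tcp',(b-o['tcp_pos'])@x,(b-o['tcp_pos'])@y)
l,r=f(336,250,.018),f(467,250,.018);print('board width',np.linalg.norm(l-r),'lat',((l+r)/2-b)@y)
```

```text
bar [0.46516766 0.03653745 0.181     ] board [0.46522217 0.03541608 0.01800091] tcp [0.46573759 0.03760037 0.35524203] bar-tcp -0.0011726269685180188 0.00027171151301154834
board width 0.127439870263885 lat 0.0001107488763799885
```

Emit:
jog_arm:
  plan:
    - [[0, 0, -0.3], 0]
    - [[0, 0, -0.4], 0]
    - [[0, 0, -0.4], 0]
    - [[0, 0, -0.3], 0]
    - [[0, 0, -0.2], 0]
    - [[0, 0, -0.1], 0]
    - [[0, 0, -0.1], 0]
    - [[0, 0, -0.1], 0]
    - [[0, 0, -0.1], 0]
    - [[0, 0, -0.1], 0]
    - [[0, 0, -0.1], 0]
    - [[0, 0, 0], 0]

```text
clock: 18.4
tcp_pos: [0.4655, 0.0375, 0.333]
orientation: [-2.495, -1.908, 0.0]
contact_force: [0.5, -0.3, -7.2]
grip_width: 0.0233
```

Emit:
jog_arm:
  plan:
    - [[0, 0, -0.1], 0]
    - [[0, 0, -0.1], 0]
    - [[0, 0, -0.1], 0]
    - [[0, 0, -0.1], 0]
    - [[0, 0, -0.1], 0]
    - [[0, 0, -0.1], 0]
    - [[0, 0, -0.1], 0]
    - [[0, 0, -0.1], 0]
    - [[0, 0, 0], 0]

```text
clock: 19.3
tcp_pos: [0.4656, 0.0376, 0.325]
orientation: [-2.495, -1.908, 0.0]
contact_force: [0.3, -0.8, -2.3]
grip_width: 0.0234
```

Emit:
jog_arm:
  plan:
    - [[0, 0, -0.2], 0]
    - [[0, 0, -0.3], 0]
    - [[0, 0, -0.3], 0]
    - [[0, 0, -0.1], 0]
    - [[0, 0, 0], 0]

```text
clock: 19.8
tcp_pos: [0.4655, 0.0375, 0.3158]
orientation: [-2.495, -1.908, 0.001]
contact_force: [0.3, -0.0, -3.1]
grip_width: 0.0234
```

Emit:
jog_arm:
  plan:
    - [[-0.07, -0.28, 0], 0]
    - [[-0.1, -0.4, 0], 0]
    - [[-0.1, -0.4, 0], 0]
    - [[-0.1, -0.4, 0], 0]
    - [[-0.2, -0.75, 0], 0]
    - [[-0.3, -1.1, 0], 0]
    - [[-0.3, -1.1, 0], 0]
    - [[-0.3, -1.2, 0], 0]
    - [[-0.3, -1.2, 0], 0]
    - [[-0.3, -1.2, 0], 0]
    - [[-0.3, -1.2, 0], 0]
    - [[-0.2, -1.2, 0], 0]

```text
clock: 21.0
tcp_pos: [0.4393, -0.0681, 0.3161]
orientation: [2.496, 1.907, -0.001]
contact_force: [-0.4, -0.1, -3.9]
grip_width: 0.0232
```

Run:
```python
from h import *
import pickle
o=get_obs();C=cam('wrist');im=save('wrist','w5.png');s=save('side','s5.png')
pickle.dump((o,C),open('w5.pkl','wb'));print(o['clock'],o['tcp_pos'],o['orientation'],o['contact_force'])
cv2.imwrite('pics/c5.png',np.hstack([cv2.resize(im,(512,384)),cv2.resize(s[170:266,230:302],(288,384),interpolation=cv2.INTER_CUBIC)])[:,:,::-1])
```

```text
21.0 [ 0.43933702 -0.068111    0.31608722] [ 2.49613567e+00  1.90744027e+00 -5.00826636e-04] [-0.43730395 -0.11358588 -3.90379737]
```

View pics/c5.png

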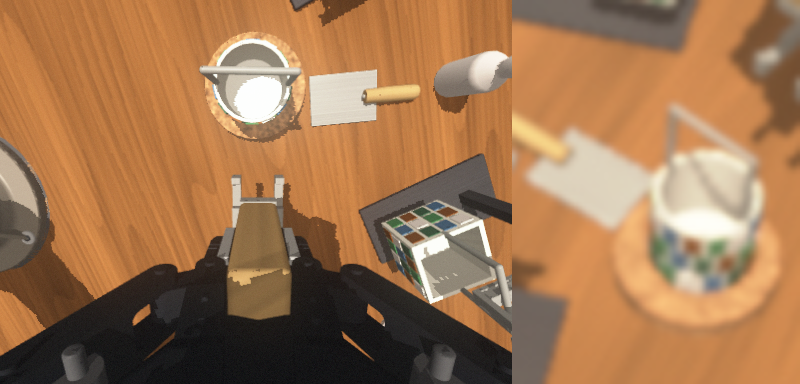

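The lantern stands upright in the middle of the board, with its bar at (201..300, 70), and the fork is clear of it. Now I lower the fork onto the bare table.

Emit:
jog_arm:
  plan:
    - [[0, -0.5, -1], 0]
    - [[0, -0.5, -2], 0]
    - [[0, 0, -2], 0]
    - [[0, 0, -2], 0]
    - [[0, 0, -2], 0]
    - [[0, 0, -1.5], 0]
    - [[0, 0, -1], 0]
    - [[0, 0, -0.7], 0]
    - [[0, 0, -0.4], 0]
    - [[0, 0, -0.2], 0]
    - [[0, 0, -0.1], 0]
    - [[0, 0, 0], 0]

```text
clock: 22.3
tcp_pos: [0.4402, -0.0768, 0.1874]
orientation: [2.495, 1.908, 0.001]
contact_force: [0.6, -0.5, -1.8]
grip_width: 0.0231
```

Emit:
jog_arm:
  plan:
    - [[0, 0, -0.1], 0]
    - [[0, 0, -0.1], 0]
    - [[0, 0, -0.03], 0]
    - [[0, 0, 0], 0]

```text
clock: 22.7
tcp_pos: [0.4402, -0.0767, 0.1851]
orientation: [2.495, 1.908, 0.001]
contact_force: [-1.3, 0.7, 1.3]
grip_width: 0.023
```

On the table (force is now +1.3 N). Releasing.

Emit:
jog_arm:
  plan:
    - [[0, 0, 0], 0]
    - [[0, 0, 0], 0]
    - [[0, 0, 0], 0]
    - [[0, 0, 0], 0]
    - [[0, 0, 0], 0]
    - [[0, 0, 0], 0]
  hand: 6

```text
clock: 23.3
tcp_pos: [0.4399, -0.0768, 0.1848]
orientation: [2.495, 1.908, 0.0]
contact_force: [0.8, -0.2, -0.4]
grip_width: 0.0597
```

Emit:
jog_arm:
  plan:
    - [[0, 0, 0.5], 0]
    - [[0, 0, 1], 0]
    - [[0, 0, 2], 0]
    - [[0, 0, 2], 0]
    - [[0, 0, 2], 0]
    - [[0, 0, 2], 0]
    - [[0, 0, 1.5], 0]
    - [[0, 0, 1], 0]
    - [[0, 0, 0], 0]
    - [[0, 0, 0], 0]

```text
clock: 24.3
tcp_pos: [0.4397, -0.0767, 0.3047]
orientation: [-2.496, -1.908, 0.0]
contact_force: [0.3, -0.2, -0.6]
grip_width: 0.0605
```

Run:
```python
from h import *
o=get_obs();C=cam('wrist');im=save('wrist','w6.png');s=save('side','s6.png')
print(o['clock'],o['tcp_pos'],o['contact_force'],o['grip_width'])
cv2.imwrite('pics/c6.png',np.hstack([cv2.resize(im,(512,384)),cv2.resize(s[130:258,230:326],(288,384),interpolation=cv2.INTER_CUBIC)])[:,:,::-1])
```

```text
24.3 [ 0.43969918 -0.07674782  0.30466389] [ 0.28318206 -0.19302238 -0.57375632] 0.06051667349375069
```

View pics/c6.png

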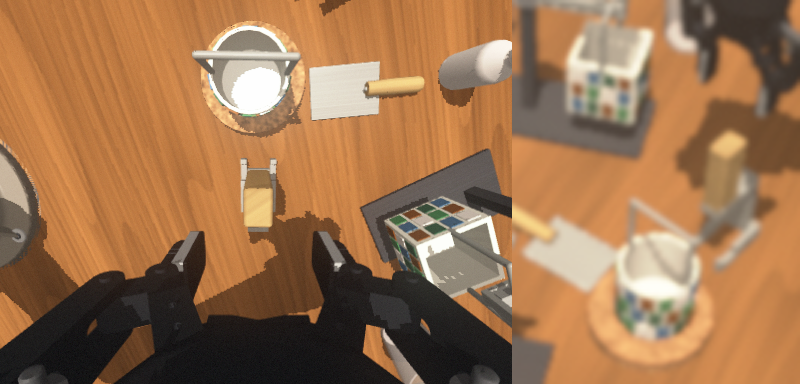

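The fork stands upright at (258,195), off the board and clear of the lantern. The lantern is upright and central at (250,75), and the hand is free.

```bash
python3 -c "
from bench import *
hand_in()"
```

```text
the job is handed in; nothing more can be done
```

The round lantern now stands upright on the cork board, and the fork stands back on its prongs on the bare table. I handed the job in at about 24 s of the 70 s allowed. The hand-in reports no verdict, so what follows is from my own checks.

**Lift:** I raised the lantern with the fork until the wrist force went from about -7 N to -11.8 N, which was the bar touching the keeper. I then backed off about 2 mm and drew it out level; the readings after each step stayed at about the lantern-and-fork weight.

**Placing:** Just before I lowered it, I measured the bar within about 1 mm of the board's middle. The reading dropped to about -2.3 N as the board took the weight, roughly the fork alone.

**Final check:** The last pictures show the lantern upright in the middle of the board. The fork is upright about 115 mm from the board's centre by the arm's position. The gripper is open and about 12 cm above where it released the fork, touching nothing. The square lantern, spatula and glue bottle look undisturbed; the panel, cup and jar are out of that view, and the arm did not go near them.

**Disagreements:** The first position estimates from the side and top cameras differed by 5–10 mm, so I used the closer wrist-camera measurements, which agreed to about 3 mm.

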